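# Release the latched key on the deck-lamp box

### The job

One of the four white keys on the deck-lamp control box has been left latched down. With a fingertip, tap all four keys lightly one after another, starting at the end with the green lamp, without pushing any free key right in or letting the latched one go; then press the latched key firmly in, so that it pops up when you let go and all four keys stand up. Leave the canister and the compass where they are.

Things in the scene. Friction and masses are not known exactly. Their poses are not given: they have to be found in the camera images.
- key_box: Grey control box fixed to the table, 110 (its x) by 260 (its y) by 45 mm high, with four identical square white keys in a row at its y = +78, +26, -26, -78 mm, x = 0. Origin: centre of its underside, on the table; z up. A 14 mm green lamp on its top marks the +y end (robot's left), on the side away from the robot.
- key_a: One of the four keys, letters in no particular order along the row: the fixed place of the key. Origin: centre of its rim on the box's flat top, 45 mm above the table; axes parallel to the box's. A white square cap, 26 by 26 mm, rises through it; a flat aluminium rim 2.5 mm high lies round it.
- cap_a (a joint): How far key_a's cap is pressed, m: 0 = up (top 13 mm above the box), 0.009 = bottom. A free key gives from 2.6 N, +1.3 N per mm, and springs back; it does not latch now. One of the four starts latched at 0.005 (top 8 mm above the box): it gives only above 9 N; pushed to 0.0075 (12.5 N; 14.5 N at the bottom) it unlatches and rises to 0 when let go.
- key_b: One of the four keys, letters in no particular order along the row: the fixed place of the key. Origin: centre of its rim on the box's flat top, 45 mm above the table; axes parallel to the box's. A white square cap, 26 by 26 mm, rises through it; a flat aluminium rim 2.5 mm high lies round it.
- cap_b (a joint): How far key_b's cap is pressed, m: 0 = up (top 13 mm above the box), 0.009 = bottom. A free key gives from 2.6 N, +1.3 N per mm, and springs back; it does not latch now. One of the four starts latched at 0.005 (top 8 mm above the box): it gives only above 9 N; pushed to 0.0075 (12.5 N; 14.5 N at the bottom) it unlatches and rises to 0 when let go.
- key_c: One of the four keys, letters in no particular order along the row: the fixed place of the key. Origin: centre of its rim on the box's flat top, 45 mm above the table; axes parallel to the box's. A white square cap, 26 by 26 mm, rises through it; a flat aluminium rim 2.5 mm high lies round it.
- cap_c (a joint): How far key_c's cap is pressed, m: 0 = up (top 13 mm above the box), 0.009 = bottom. A free key gives from 2.6 N, +1.3 N per mm, and springs back; it does not latch now. One of the four starts latched at 0.005 (top 8 mm above the box): it gives only above 9 N; pushed to 0.0075 (12.5 N; 14.5 N at the bottom) it unlatches and rises to 0 when let go.
- key_d: One of the four keys, letters in no particular order along the row: the fixed place of the key. Origin: centre of its rim on the box's flat top, 45 mm above the table; axes parallel to the box's. A white square cap, 26 by 26 mm, rises through it; a flat aluminium rim 2.5 mm high lies round it.
- cap_d (a joint): How far key_d's cap is pressed, m: 0 = up (top 13 mm above the box), 0.009 = bottom. A free key gives from 2.6 N, +1.3 N per mm, and springs back; it does not latch now. One of the four starts latched at 0.005 (top 8 mm above the box): it gives only above 9 N; pushed to 0.0075 (12.5 N; 14.5 N at the bottom) it unlatches and rises to 0 when let go.
- canister: Loose brass screw-top canister, 47 mm across, 60 mm high, standing about 60 mm off the +y end of the key box. Origin: centre of its underside. To be left alone.
- compass: Loose yellow hand bearing compass, a round puck 72 mm across and 34 mm high with a sighting block up to 46 mm, lying about 65 mm off the -y end of the key box. Origin: centre of its underside. To be left alone. (A fixed white drawer with a sextant, all below 65 mm, stands over 50 mm beyond the box.)

How it is judged:
By the outcome, as a careful person would: the job done as asked, in the order asked, and still so for the second after the job is handed in, with the robot touching nothing.
It also fails if it takes over 45 s, if anything falls off the work surface, if the arm or the gripper's body presses on something with over 40 N, if the wrist force passes 120 N, or if a joint passes its speed limit or range.

### The arm

A 6-joint arm with a two-finger parallel gripper is mounted at the origin on the work surface. World frame = base frame: x ahead of the robot, y to its left, z up, the work surface at z = 0. Lengths are in m, angles in rad, forces in N, time in s.
With the tool pointing down it reaches from about 0.225 to 0.875 m from the base axis. Payload 3.4 kg.
Tool frame: the origin (TCP) lies at the very end of the fingers, on their centre line; the grasp point (between the pads) lies 19 mm behind it; x points along the fingers, y is the direction in which the jaws open and shut, and the axes are right-handed (so a half turn about x gives the same grasp; the last joint's range is limited). The gripper opens to 85 mm and grips with 20 to 120 N. Pads are 22 mm wide; open, the fingers measure 114 mm over their backs; the gripper's body (76 mm by 85 mm) begins 54 mm behind the grasp point. The pads swing forward as they close: fully open they stand 13 mm farther back than shut.
Start: joints at [1.014, 0.276, 1.505, -0, 1.361, -0.121], TCP at [0.243, 0.521, 0.231] pointing down, gripper open.
Joint ranges: [-2.89, 2.89], [-0.75, 2.08], [0.22, 2.7], [-1.18, 4.32], [0.11, 2.71], [-2.7, 2.7]. Speed limits (rad/s): [2.57, 2.57, 3.14, 3.14, 3.14, 3.14].

### API

Orientations are given as a unit quaternion [w, x, y, z].
In Python, from rig import manip gives the robot as it stands. The module is installed in compiled form; this text tells all that it offers.
- The arm moves only by the tool play_rows, never from a script. Its argument "plan" is a list that holds one entry, the list of rows, each a list of 5 numbers: the closure, from 0 (fully open) to 1 (shut), then the shift along the tool's x, y, z in m, then the turn about the tool's x in degrees. A call has 1 to 12 rows; each row is the pose to reach, as a shift and turn from the pose measured when the call began, along the tool's axes at that moment; what a row does not reach only later rows make up. A row lasts 1/10 s, in which the tool goes at most 50 mm and 8.59 degrees, less where a joint would pass 70% of its speed; a pose out of reach is approached as far as the arm can. A call with a gripper value outside its range is refused whole. The fingers move at their own pace and stop on an object; "grip_force" is the grip in N (left out, the last holds). Time passes only in rows, so rows that repeat a pose let the fingers close. It gives the time, the measured TCP pose, the force and the opening at its end, in the units of the state.
- manip.get_state(): the state, without advancing time (a new reading comes with each control period).
- manip.get_image(name): name is "scene" or "top"; returns (picture, depth): 400x640x3 uint8, red, green, blue; 400x640 float32, m along the optical axis (not along the pixel's ray), 0 where there is no reading.
- manip.camera_params(name): a dict with "intrinsics" (3x3 intrinsics, pixels), "R" (3x3) and "t" (3): a world point X has camera coordinates R X + t. Camera axes: x right, y down, z forward; pixel columns grow to the right and rows downward; lengths in m; the calibration is good to about 2 mm. A picture is of the moment at which its call begins. camera_params takes no time and is no camera call.
- manip.sign_off(): hands the job in, once; it reports no verdict.
The state is a dict: "clock": time; "qpos": joint angles; "qd": joint speeds; "effort": joint torques, N m; "position": TCP position; "ee_rot": TCP orientation; "contact_force": force on the tool from outside, world axes, zero at the start; "moment": the same for the moment, N m; "width": finger opening in m.
Only numpy, scipy, OpenCV 4.12 (cv2) and the standard library are available. Lean on these libraries where they do the work, as an engineer would, in place of code of your own. Each camera call takes 0.05 s, during which the arm holds its last target.

## Working session

There is one attempt and no reset: what is moved stays moved. The work goes in short steps, Python scripts to look and compute and a tool call to move; the robot and the scene stay as the last step left them, time stands still between calls to the robot, and variables do not carry over. Pictures are saved under pics/ and viewed, and the job is handed in when it is done.

Besides the shell and the picture viewer there is one more tool, called after "Request:" by a JSON object that holds its "op" and its "data", one argument or row to a line. play_rows: Moves the arm, as the interface text tells. Its arguments: {"type":"object","properties":{"plan":{"type":"array","items":{"type":"array","items":{"type":"array","items":{"type":"number"}}}},"grip_force":{"type":"number"}},"required":["plan"]}

```bash
mkdir -p pics; ls; python3 - <<'E'
from rig import manip
import cv2,numpy as np
s=manip.get_state();print(s)
for n in("scene","top"):
    p,d=manip.get_image(n);np.savez(f"pics/{n}0.npz",p=p,d=d)
    cv2.imwrite(f"pics/{n}0.png",p[:,:,::-1])
    c=manip.camera_params(n);print(n,c)
E
```

```text
pics
{'clock': 0.0, 'qpos': array([ 1.01402414e+00,  2.76571382e-01,  1.50616352e+00, -1.69750966e-06,
        1.36071601e+00, -1.21012546e-01]), 'qd': array([ 0.00076165, -0.0011852 ,  0.00029922,  0.00194865, -0.00035362,
        0.00027223]), 'effort': array([ 6.14186301e-04, -4.16783524e+01, -2.45806360e+01, -8.78783817e-05,
        1.12146424e-02,  2.26467267e-05]), 'position': array([0.24242503, 0.5207882 , 0.23044108]), 'ee_rot': array([ 0.69017119,  0.15222823,  0.69060691, -0.15346787]), 'contact_force': array([ 1.18807726,  0.21154769, -0.46079886]), 'moment': array([-0.02512326, -0.02911707,  0.0246431 ]), 'width': 0.08541956629594631}
scene {'intrinsics': array([[440.49460494,   0.        , 325.26399629],
       [  0.        , 440.49460494, 198.1116177 ],
       [  0.        ,   0.        ,   1.        ]]), 'R': array([[-0.68034577,  0.7328706 ,  0.00550631],
       [ 0.59239013,  0.55432608, -0.58463366],
       [-0.43151311, -0.39449116, -0.81127872]]), 't': array([ 0.33715523, -0.29186645,  1.28672147])}
top {'intrinsics': array([[488.66915167,   0.        , 316.93983634],
       [  0.        , 488.66915167, 201.02750287],
       [  0.        ,   0.        ,   1.        ]]), 'R': array([[-0.0214213 , -0.99930274,  0.03058046],
       [-0.98251288,  0.01538298, -0.1855581 ],
       [ 0.1849583 , -0.03402059, -0.98215733]]), 't': array([0.02647573, 0.54278675, 0.84012272])}
```

View pics/scene0.png

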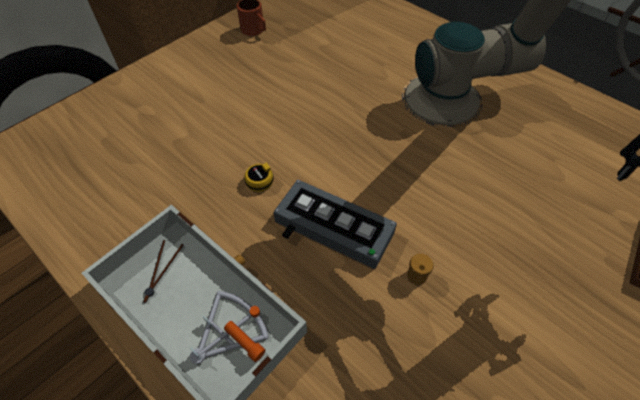

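View pics/top0.png

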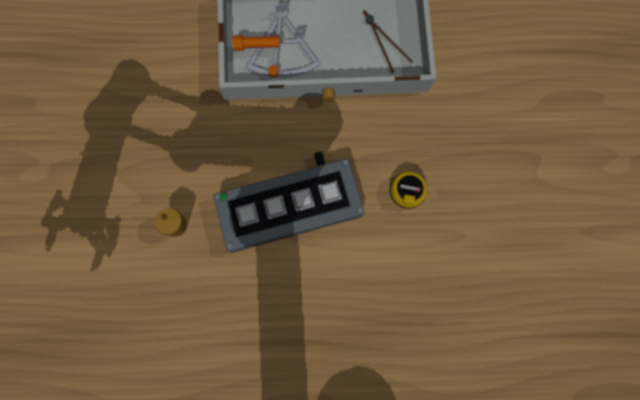

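The scene view shows the green lamp at (372,252) and keys at about (305,202) to (367,230). In the top view the lamp is at (222,197) and the keys are at (247,214), (275,207), (302,199) and (329,191). The canister is at (169,222) and the compass at (408,189).

```bash
cat > h.py <<'E'
import numpy as np,cv2
from rig import manip
def world(n,u,v,d):
    c=manip.camera_params(n);K=c["intrinsics"]
    x=np.array([(u-K[0,2])/K[0,0],(v-K[1,2])/K[1,1],1.])*d
    return c["R"].T@(x-c["t"])
def ray(n,u,v,z):
    c=manip.camera_params(n);K=c["intrinsics"];R=c["R"]
    o=-R.T@c["t"];r=R.T@np.array([(u-K[0,2])/K[0,0],(v-K[1,2])/K[1,1],1.])
    return o+r*(z-o[2])/r[2]
def proj(n,X):
    c=manip.camera_params(n);x=c["R"]@X+c["t"];x=c["intrinsics"]@x;return x[:2]/x[2]
E
python3 - <<'E'
from h import *
for n,(x0,y0,x1,y1),bz in(("top",(205,150,375,260),None),("scene",(265,175,405,275),None)):
    f=np.load(f"pics/{n}0.npz");p,d=f["p"],f["d"]
    im=cv2.resize(p[y0:y1,x0:x1],None,fx=4.6,fy=4.6,interpolation=cv2.INTER_CUBIC)
    cv2.imwrite(f"pics/{n}0c.png",im[:,:,::-1])
f=np.load("pics/top0.npz");p,d=f["p"],f["d"]
for u,v in((247,214),(275,207),(302,199),(329,191),(222,225),(355,200)):
    print(u,v,p[v,u],np.median(d[v-3:v+4,u-3:u+4]),world("top",u,v,np.median(d[v-3:v+4,u-3:u+4])).round(4))
f=np.load("pics/scene0.npz");p,d=f["p"],f["d"]
for u,v in((305,202),(325,211),(346,220),(367,230)):
    print(u,v,p[v,u],world("scene",u,v,np.median(d[v-2:v+3,u-2:u+3])).round(4))
E
```

```text
247 214 [101 102 102] 0.8779732 [0.5207 0.1427 0.0546]
275 207 [100 102 102] 0.8767836 [0.5317 0.0922 0.0596]
302 199 [100 101 102] 0.88193655 [0.5458 0.0436 0.0587]
329 191 [149 151 150] 0.88568425 [ 0.5597 -0.0056  0.0592]
222 225 [75 80 84] 0.88187367 [0.5027 0.1886 0.0456]
355 200 [77 82 86] 0.8973346 [ 0.5448 -0.0537  0.0462]
305 202 [167 176 168] [0.5641 0.0006 0.0579]
325 211 [101 104 102] [0.5509 0.0501 0.0573]
346 220 [ 99 102  99] [0.5371 0.1003 0.0578]
367 230 [ 99 103  99] [0.5225 0.1488 0.0524]
```

View pics/top0c.png

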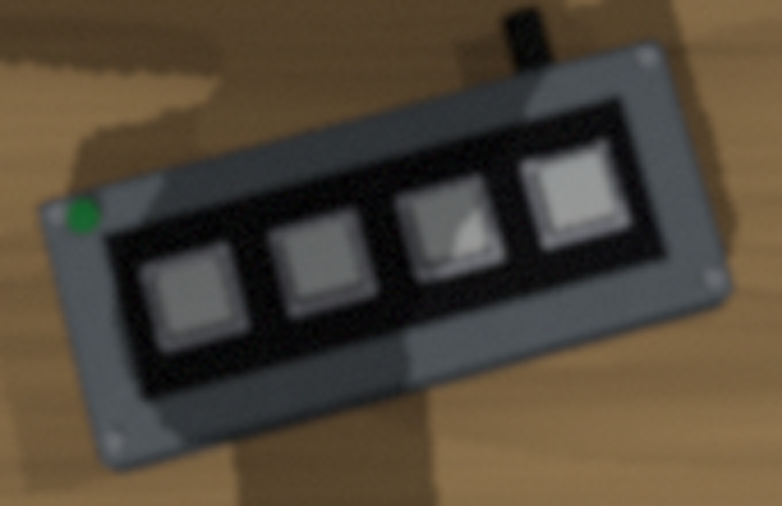

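View pics/scene0c.png

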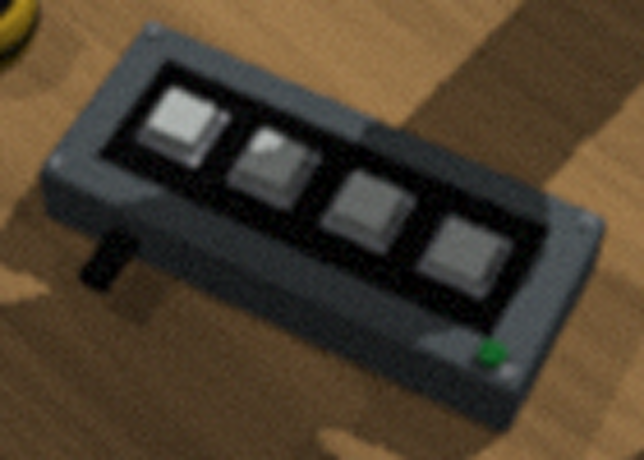

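Depth in both views puts the cap at the lamp end about 5 mm lower than the others (0.053 against 0.058), so that key is the latched one. Next I'll fit the panel outline for precise key positions.

```bash
cat > meas.py <<'E'
from h import *
from scipy.spatial.transform import Rotation as Ro
out={}
for n,(x0,y0,x1,y1) in(("top",(205,150,375,260)),("scene",(265,175,405,275))):
    f=np.load(f"pics/{n}0.npz");p=f["p"]
    m=np.zeros(p.shape[:2],np.uint8)
    m[y0:y1,x0:x1]=(p[y0:y1,x0:x1].max(2)<32)*255
    nl,lab,st,ce=cv2.connectedComponentsWithStats(m)
    k=1+np.argmax(st[1:,4]);m=(lab==k).astype(np.uint8)
    cs,_=cv2.findContours(m,cv2.RETR_EXTERNAL,cv2.CHAIN_APPROX_NONE)
    W=np.array([ray(n,u,v,.046)[:2] for u,v in cs[0][:,0]])
    r=cv2.minAreaRect((W*1000).astype(np.float32));b=cv2.boxPoints(r);print(n,"panel",r,st[k])
    g=p.astype(int);gm=((g[:,:,1]>g[:,:,0]+40)&(g[:,:,1]>g[:,:,2]+30)).astype(np.uint8);gm[:y0]=0;gm[y1:]=0;gm[:,:x0]=0;gm[:,x1:]=0
    mo=cv2.moments(gm,True);print("lamp",ray(n,mo["m10"]/mo["m00"],mo["m01"]/mo["m00"],.048)[:2],mo["m00"])
    # caps: bright blobs inside panel hull
    hull=cv2.convexHull(cs[0]);hm=np.zeros_like(m);cv2.fillPoly(hm,[hull],1)
    cm=((p.min(2)>88)&(hm>0)).astype(np.uint8)
    nl,lab,st,ce=cv2.connectedComponentsWithStats(cm)
    o=[]
    for i in range(1,nl):
        if st[i,4]>40:
            z=.053 if False else .058
            dd=world(n,*ce[i],np.median(f["d"][lab==i]))
            z=.053 if dd[2]<.0555 else .058
            o.append(ray(n,*ce[i],z));print("cap",ce[i].round(1),st[i,4],dd.round(4),o[-1].round(4))
s=manip.get_state();R=Ro.from_quat(np.roll(s["ee_rot"],-1)).as_matrix();print(R.round(4),s["position"])
E
python3 meas.py
```

```text
top panel ((540.8059692382812, 69.07331085205078), (68.79562377929688, 212.30999755859375), 14.569375991821289) [ 229  172  120   65 2449]
lamp [0.55471101 0.18803443] 32.0
cap [329.6 192.2] 314 [ 0.5578 -0.0067  0.0574] [ 0.5577 -0.0067  0.058 ]
cap [304.  199.6] 229 [0.5446 0.04   0.0581] [0.5447 0.04   0.058 ]
cap [274.5 205.5] 165 [0.5345 0.0931 0.0592] [0.5347 0.0931 0.058 ]
cap [246.6 213.7] 167 [0.5213 0.1434 0.0545] [0.5215 0.1436 0.053 ]
scene panel ((542.104248046875, 70.55062866210938), (71.91845703125, 213.60147094726562), 14.627721786499023) [ 287  189   97   59 1495]
lamp [0.55407588 0.18792726] 24.0
cap [304.6 200.6] 132 [ 0.5612 -0.0036  0.0564] [ 0.562  -0.0028  0.058 ]
cap [323.6 208.4] 90 [0.5479 0.0429 0.057 ] [0.5484 0.0434 0.058 ]
cap [344.4 218.1] 89 [0.5352 0.0941 0.0568] [0.5358 0.0946 0.058 ]
cap [365.6 228.6] 96 [0.5218 0.1441 0.0521] [0.5223 0.1444 0.053 ]
[[-9.000e-04  4.221e-01  9.065e-01]
 [-1.400e-03  9.065e-01 -4.221e-01]
 [-1.000e+00 -1.700e-03 -2.000e-04]] [0.24245951 0.52084181 0.23050788]
```

Both views agree. The box centre is about (0.541, 0.070) with yaw 14.6°, so the keys run from (0.522, 0.145) at the lamp end to (0.561, -0.006). I'll move above the lamp-end key with the fingers shut and the jaw axis along the row.

Request:
{"op": "play_rows", "data": {
  "plan": [
    [[1,0.07,-0.02,0.04,-8],[1,0.07,-0.045,0.08,-16],[1,0.07,-0.065,0.12,-24],[1,0.07,-0.085,0.16,-32],[1,0.07,-0.11,0.2,-39.6],[1,0.07,-0.13,0.24,-39.6],[1,0.07,-0.15,0.28,-39.6],[1,0.07,-0.175,0.325,-39.6],[1,0.07,-0.2,0.37,-39.6],[1,0.07,-0.222,0.411,-39.6],[1,0.07,-0.222,0.411,-39.6],[1,0.07,-0.222,0.411,-39.6]]
  ],
  "grip_force": 30
}}

```text
clock: 1.3
position: [0.5218, 0.1446, 0.1602]
ee_rot: [0.701, -0.089, 0.702, 0.088]
contact_force: [-0.8, 0.2, -0.1]
width: 0.0
```

```bash
cat > rel.py <<'E'
from h import *
from scipy.spatial.transform import Rotation as Ro
s=manip.get_state();R=Ro.from_quat(np.roll(s["ee_rot"],-1)).as_matrix()
print("t",s["clock"],"p",s["position"].round(4),"F",s["contact_force"].round(2),"w",round(s["width"],4));print(R.round(3).tolist(),"yaw y",np.degrees(np.arctan2(R[1,1],R[0,1])))
c=np.array([.5414,.0698]);th=np.radians(14.6)
for k in(78,26,-26,-78):
    P=np.r_[c+k/1000*np.array([-np.sin(th),np.cos(th)]),.053 if k==78 else .058]
    print(k,P.round(4),"tool delta to top",(R.T@(P-s["position"])).round(4))
E
python3 rel.py; python3 - <<'E'
from h import *
for n in("scene","top"):
    p,d=manip.get_image(n);cv2.imwrite(f"pics/{n}1.png",p[:,:,::-1])
E
```

```text
t 1.3 p [0.5218 0.1446 0.1602] F [-0.82  0.16 -0.07] w 0.0
[[-0.002, -0.249, 0.968], [-0.001, 0.968, 0.249], [-1.0, -0.001, -0.002]] yaw y 104.43871434714217
78 [0.5217 0.1453 0.053 ] tool delta to top [0.1072 0.0007 0.0003]
26 [0.5348 0.095  0.058 ] tool delta to top [ 0.1023 -0.0513  0.0005]
-26 [0.548  0.0446 0.058 ] tool delta to top [ 0.1023 -0.1033  0.0006]
-78 [ 0.5611 -0.0057  0.058 ] tool delta to top [ 0.1024 -0.1553  0.0007]
```

View pics/scene1.png

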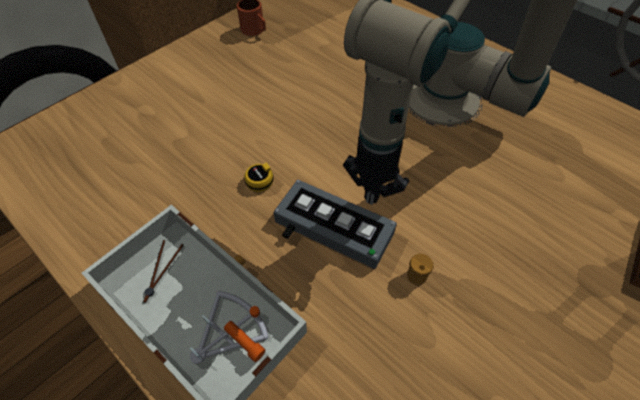

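The scene view shows the shut fingertips at (371,197), hanging over the lamp-end key at (367,230). Canister and compass haven't moved. I'll descend to just above the latched cap.

Request:
{"op": "play_rows", "data": {
  "plan": [
    [[1,0.03,0.0007,0.0003,0],[1,0.06,0.0007,0.0003,0],[1,0.085,0.0007,0.0003,0],[1,0.1,0.0007,0.0003,0],[1,0.104,0.0007,0.0003,0],[1,0.105,0.0007,0.0003,0],[1,0.105,0.0007,0.0003,0]]
  ]
}}

```text
clock: 2.1
position: [0.5202, 0.1482, 0.0561]
ee_rot: [0.701, -0.091, 0.702, 0.09]
contact_force: [0.8, 0.3, 0.7]
width: 0.0004
```

```bash
python3 rel.py|head -1
```

```text
t 2.1 p [0.5202 0.1482 0.0561] F [0.83 0.31 0.65] w 0.0004
```

The TCP is about 3 mm along y from the target. I'll check whether that's reading noise or real.

```bash
python3 - <<'E'
from h import *
for n in("scene","top"):
    p,d=manip.get_image(n);cv2.imwrite(f"pics/{n}2.png",p[:,:,::-1])
    s=manip.get_state();print(s["position"].round(4),s["contact_force"].round(2),s["qd"].round(3))
    x0,y0,x1,y1=(205,130,375,260) if n=="top" else (265,150,425,275)
    cv2.imwrite(f"pics/{n}2c.png",cv2.resize(p[y0:y1,x0:x1],None,fx=4.5,fy=4.5,interpolation=cv2.INTER_CUBIC)[:,:,::-1])
    print(n,proj(n,s["position"]))
E
python3 rel.py
```

```text
[0.5205 0.148  0.0564] [ 0.27  0.05 -0.3 ] [-0.008 -0.003 -0.004 -0.001  0.     0.   ]
scene [367.48479987 228.2505781 ]
[0.5206 0.1478 0.0564] [-0.57 -0.38  0.66] [-0.005  0.    -0.001 -0.002 -0.001 -0.   ]
top [244.04413324 213.88863199]
t 2.2 p [0.5206 0.1478 0.0564] F [-0.57 -0.38  0.66] w 0.0001
[[-0.001, -0.253, 0.967], [-0.0, 0.967, 0.253], [-1.0, -0.0, -0.001]] yaw y 104.66127660889003
78 [0.5217 0.1453 0.053 ] tool delta to top [ 0.0034 -0.0027  0.0004]
26 [0.5348 0.095  0.058 ] tool delta to top [-0.0015 -0.0547  0.0004]
-26 [0.548  0.0446 0.058 ] tool delta to top [-0.0015 -0.1067  0.0003]
-78 [ 0.5611 -0.0057  0.058 ] tool delta to top [-0.0015 -0.1587  0.0003]
```

View pics/scene2c.png

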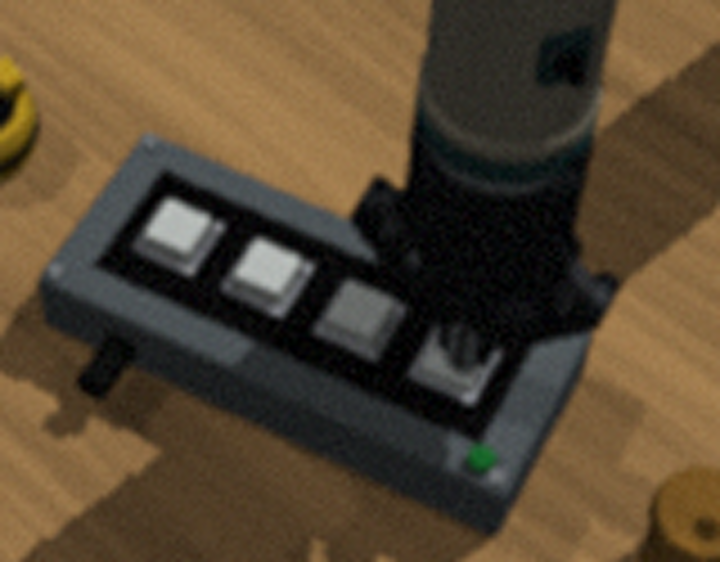

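The crop shows the fingertips over the lamp-end cap, at about (463,340). I'll correct the y offset and lower in small steps.

Request:
{"op": "play_rows", "data": {
  "plan": [
    [[1,0.0,-0.0025,0.0004,0],[1,0.001,-0.0025,0.0004,0],[1,0.002,-0.0025,0.0004,0],[1,0.0025,-0.0025,0.0004,0],[1,0.0025,-0.0025,0.0004,0]]
  ]
}}

```text
clock: 2.7
position: [0.5216, 0.1454, 0.0538]
ee_rot: [0.701, -0.09, 0.702, 0.09]
contact_force: [0.0, -0.4, 0.4]
width: -0.0001
```

```bash
python3 rel.py|head -3
```

```text
t 2.7 p [0.5216 0.1454 0.0538] F [ 0.02 -0.39  0.44] w -0.0001
[[-0.001, -0.253, 0.967], [-0.0, 0.967, 0.253], [-1.0, -0.0, -0.001]] yaw y 104.65042752470801
78 [0.5217 0.1453 0.053 ] tool delta to top [ 0.0008 -0.0002  0.0001]
```

Request:
{"op": "play_rows", "data": {
  "plan": [
    [[1,0.0004,0,0,0],[1,0.0008,0,0,0],[1,0.0008,0,0,0]]
  ]
}}

```text
clock: 3.0
position: [0.5215, 0.1454, 0.0532]
ee_rot: [0.701, -0.09, 0.702, 0.09]
contact_force: [-0.9, 0.3, 1.9]
width: -0.0
```

Request:
{"op": "play_rows", "data": {
  "plan": [
    [[1,0.0003,0,0,0],[1,0.0003,0,0,0]]
  ]
}}

```text
clock: 3.2
position: [0.5215, 0.1454, 0.0532]
ee_rot: [0.701, -0.09, 0.702, 0.09]
contact_force: [-1.5, -1.1, 4.4]
width: 0.0
```

Contact is clear: 4.4 N with the cap holding at 53.2 mm, well under 9 N. I'll lift and move to the second key.

Request:
{"op": "play_rows", "data": {
  "plan": [
    [[1,-0.01,0,0,0],[1,-0.02,0,0,0],[1,-0.02,-0.015,0,0],[1,-0.02,-0.035,0,0],[1,-0.02,-0.048,0,0],[1,-0.02,-0.052,0,0],[1,-0.02,-0.052,0,0],[1,-0.02,-0.052,0,0]]
  ]
}}

```text
clock: 4.0
position: [0.5345, 0.0952, 0.073]
ee_rot: [0.701, -0.09, 0.702, 0.09]
contact_force: [-0.8, 0.1, -0.2]
width: -0.0002
```

```bash
python3 - <<'E'
from h import *
p,d=manip.get_image("top")
p,d=manip.get_image("scene");x0,y0,x1,y1=(265,150,425,275)
cv2.imwrite("pics/scene3c.png",cv2.resize(p[y0:y1,x0:x1],None,fx=4.5,fy=4.5,interpolation=cv2.INTER_CUBIC)[:,:,::-1])
for u,v in((305,202),(325,211),(346,220),(366,231)): print(world("scene",u,v,np.median(d[v-2:v+3,u-2:u+3])).round(4))
E
python3 rel.py
```

```text
[5.636e-01 1.000e-04 5.690e-02]
[0.5508 0.0501 0.0572]
[0.5369 0.1002 0.0574]
[0.5257 0.1486 0.0518]
t 4.1 p [0.5344 0.0955 0.0731] F [ 0.37 -0.23  0.44] w -0.0003
[[-0.001, -0.253, 0.967], [-0.0, 0.967, 0.253], [-1.0, 0.0, -0.001]] yaw y 104.67495830255228
78 [0.5217 0.1453 0.053 ] tool delta to top [0.0201 0.0513 0.0004]
26 [0.5348 0.095  0.058 ] tool delta to top [ 0.0151 -0.0007  0.0003]
-26 [0.548  0.0446 0.058 ] tool delta to top [ 0.0151 -0.0527  0.0002]
-78 [ 0.5611 -0.0057  0.058 ] tool delta to top [ 1.510e-02 -1.047e-01  1.000e-04]
```

View pics/scene3c.png

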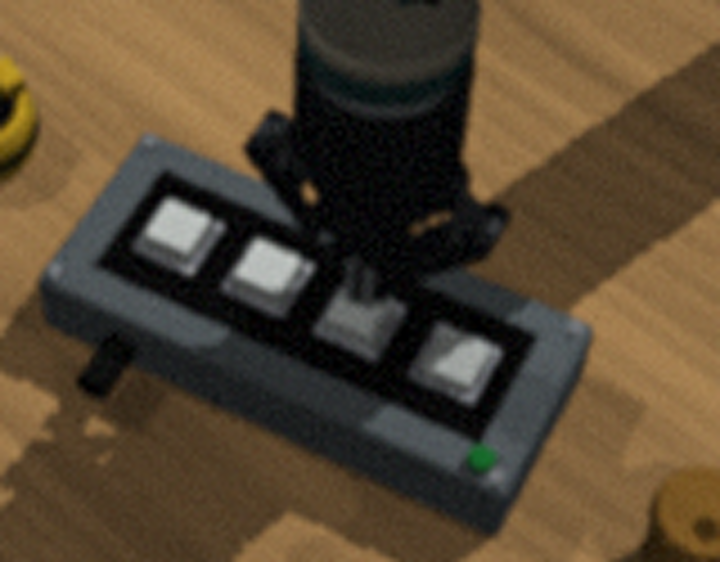

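The picture shows the fingertips over key 2, at about (365,290) in the crop. Key 1 is still latched: its depth reads 0.0518 against 0.057 for the others. Now I'll tap key 2.

Request:
{"op": "play_rows", "data": {
  "plan": [
    [[1,0.007,-0.0007,0.0003,0],[1,0.0125,-0.0007,0.0003,0],[1,0.0145,-0.0007,0.0003,0],[1,0.0155,-0.0007,0.0003,0],[1,0.0155,-0.0007,0.0003,0]]
  ]
}}

```text
clock: 4.6
position: [0.5342, 0.0952, 0.0575]
ee_rot: [0.7, -0.09, 0.702, 0.09]
contact_force: [-2.3, 0.5, 2.9]
width: -0.0003
```

Request:
{"op": "play_rows", "data": {
  "plan": [
    [[1,0.0006,0,0,0],[1,0.0012,0,0,0],[1,0.0012,0,0,0]]
  ]
}}

```text
clock: 4.9
position: [0.5342, 0.0951, 0.0565]
ee_rot: [0.7, -0.09, 0.702, 0.09]
contact_force: [-2.0, 0.3, 4.7]
width: -0.0002
```

Force is 4.7 N at about 1.6 mm down, so the tap is clear and light. On to key 3.

Request:
{"op": "play_rows", "data": {
  "plan": [
    [[1,-0.008,0,0,0],[1,-0.016,0,0,0],[1,-0.016,-0.015,0.0004,0],[1,-0.016,-0.035,0.0004,0],[1,-0.016,-0.048,0.0004,0],[1,-0.016,-0.052,0.0004,0],[1,-0.016,-0.052,0.0004,0],[1,-0.016,-0.052,0.0004,0]]
  ]
}}

```text
clock: 5.7
position: [0.5475, 0.045, 0.0723]
ee_rot: [0.7, -0.09, 0.702, 0.09]
contact_force: [-0.1, -0.4, 0.3]
width: -0.0002
```

```bash
python3 rel.py
```

```text
t 5.7 p [0.5475 0.045  0.0723] F [-0.06 -0.41  0.29] w -0.0002
[[-0.003, -0.253, 0.967], [0.0, 0.967, 0.253], [-1.0, 0.001, -0.003]] yaw y 104.65143287074503
78 [0.5217 0.1453 0.053 ] tool delta to top [0.0194 0.1035 0.0005]
26 [0.5348 0.095  0.058 ] tool delta to top [0.0144 0.0515 0.0004]
-26 [0.548  0.0446 0.058 ] tool delta to top [ 0.0143 -0.0005  0.0004]
-78 [ 0.5611 -0.0057  0.058 ] tool delta to top [ 0.0143 -0.0525  0.0003]
```

Request:
{"op": "play_rows", "data": {
  "plan": [
    [[1,0.007,-0.0005,0.0004,0],[1,0.012,-0.0005,0.0004,0],[1,0.0138,-0.0005,0.0004,0],[1,0.015,-0.0005,0.0004,0],[1,0.016,-0.0005,0.0004,0],[1,0.016,-0.0005,0.0004,0]]
  ]
}}

```text
clock: 6.3
position: [0.5473, 0.0451, 0.0564]
ee_rot: [0.7, -0.09, 0.703, 0.091]
contact_force: [-2.7, 1.6, 4.4]
width: -0.0004
```

Key 3 gave 4.4 N at about 1.7 mm down. On to key 4.

Request:
{"op": "play_rows", "data": {
  "plan": [
    [[1,-0.008,0,0,0],[1,-0.016,0,0,0],[1,-0.016,-0.015,0.0004,0],[1,-0.016,-0.035,0.0004,0],[1,-0.016,-0.048,0.0004,0],[1,-0.016,-0.052,0.0004,0],[1,-0.016,-0.052,0.0004,0],[1,-0.016,-0.052,0.0004,0]]
  ]
}}

```text
clock: 7.1
position: [0.5606, -0.005, 0.0721]
ee_rot: [0.7, -0.089, 0.703, 0.091]
contact_force: [0.6, -0.3, -0.3]
width: -0.0
```

```bash
python3 rel.py
```

```text
t 7.1 p [ 0.5606 -0.005   0.0721] F [ 0.63 -0.3  -0.34] w -0.0
[[-0.005, -0.252, 0.968], [0.001, 0.968, 0.252], [-1.0, 0.003, -0.005]] yaw y 104.62432278401762
78 [0.5217 0.1453 0.053 ] tool delta to top [0.0195 0.1552 0.0004]
26 [0.5348 0.095  0.058 ] tool delta to top [0.0144 0.1032 0.0004]
-26 [0.548  0.0446 0.058 ] tool delta to top [0.0142 0.0512 0.0004]
-78 [ 0.5611 -0.0057  0.058 ] tool delta to top [ 0.0141 -0.0008  0.0003]
```

Request:
{"op": "play_rows", "data": {
  "plan": [
    [[1,0.007,-0.0008,0.0004,0],[1,0.012,-0.0008,0.0004,0],[1,0.0137,-0.0008,0.0004,0],[1,0.0148,-0.0008,0.0004,0],[1,0.0158,-0.0008,0.0004,0],[1,0.0158,-0.0008,0.0004,0]]
  ]
}}

```text
clock: 7.7
position: [0.5605, -0.0052, 0.0564]
ee_rot: [0.699, -0.089, 0.703, 0.091]
contact_force: [-2.2, 0.6, 4.5]
width: 0.0002
```

Key 4 gave 4.5 N at about 1.7 mm down. I'll lift and return over key 1 with plenty of clearance.

Request:
{"op": "play_rows", "data": {
  "plan": [
    [[1,-0.012,0,0,0],[1,-0.025,0,0,0],[1,-0.03,0.025,0,0],[1,-0.03,0.06,0,0],[1,-0.03,0.1,0,0],[1,-0.03,0.135,0,0],[1,-0.03,0.15,0,0],[1,-0.03,0.156,0,0],[1,-0.03,0.156,0,0],[1,-0.03,0.156,0,0]]
  ]
}}

```text
clock: 8.7
position: [0.522, 0.1446, 0.0872]
ee_rot: [0.7, -0.089, 0.703, 0.091]
contact_force: [0.9, 0.5, 0.2]
width: -0.0002
```

```bash
python3 - <<'E'
from h import *
p,d=manip.get_image("scene");x0,y0,x1,y1=(265,150,425,275)
cv2.imwrite("pics/scene4c.png",cv2.resize(p[y0:y1,x0:x1],None,fx=4.5,fy=4.5,interpolation=cv2.INTER_CUBIC)[:,:,::-1])
for u,v in((305,202),(325,211),(346,220),(366,231)): print(world("scene",u,v,np.median(d[v-2:v+3,u-2:u+3])).round(4))
E
python3 rel.py
```

```text
[ 5.634e-01 -1.000e-04  5.650e-02]
[0.551  0.0503 0.0576]
[0.5365 0.0999 0.0567]
[0.526  0.1488 0.0525]
t 8.75 p [0.5219 0.1444 0.0871] F [ 0.26 -0.86  0.26] w 0.0
[[-0.006, -0.251, 0.968], [0.001, 0.968, 0.251], [-1.0, 0.003, -0.005]] yaw y 104.56199691619445
78 [0.5217 0.1453 0.053 ] tool delta to top [0.0341 0.0008 0.0002]
26 [0.5348 0.095  0.058 ] tool delta to top [ 0.0289 -0.0512  0.0002]
-26 [0.548  0.0446 0.058 ] tool delta to top [ 0.0288 -0.1032  0.0003]
-78 [ 0.5611 -0.0057  0.058 ] tool delta to top [ 0.0286 -0.1552  0.0003]
```

View pics/scene4c.png

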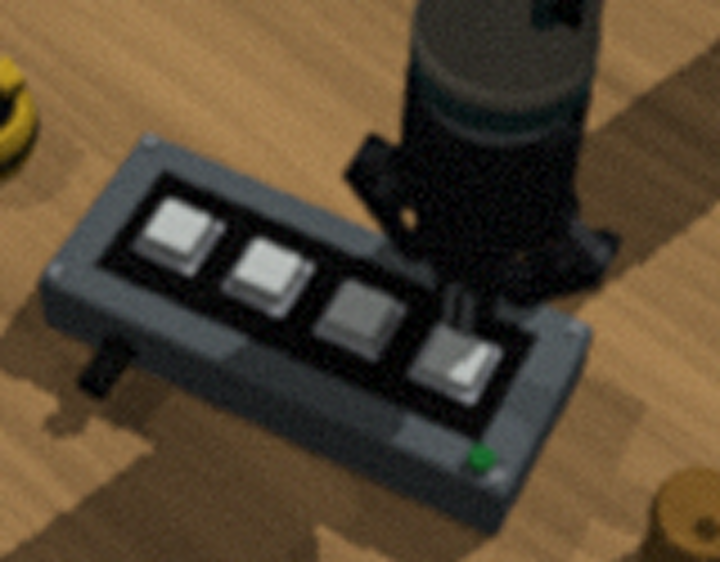

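Key 1 is still latched (0.0525) and the other three are up. Now the firm press, in stages.

Request:
{"op": "play_rows", "data": {
  "plan": [
    [[1,0.015,0.0008,0.0002,0],[1,0.028,0.0008,0.0002,0],[1,0.033,0.0008,0.0002,0],[1,0.0345,0.0008,0.0002,0],[1,0.036,0.0008,0.0002,0],[1,0.037,0.0008,0.0002,0],[1,0.038,0.0008,0.0002,0],[1,0.038,0.0008,0.0002,0]]
  ]
}}

```text
clock: 9.55
position: [0.5213, 0.144, 0.0507]
ee_rot: [0.699, -0.089, 0.704, 0.09]
contact_force: [-4.5, -2.4, 11.5]
width: 0.0
```

Request:
{"op": "play_rows", "data": {
  "plan": [
    [[1,0.001,0,0,0],[1,0.002,0,0,0],[1,0.002,0,0,0]]
  ]
}}

```text
clock: 9.85
position: [0.5213, 0.1439, 0.0506]
ee_rot: [0.699, -0.088, 0.704, 0.09]
contact_force: [-3.5, 1.2, 11.4]
width: 0.0001
```

Request:
{"op": "play_rows", "data": {
  "plan": [
    [[1,0.0025,0,0,0],[1,0.0035,0,0,0],[1,0.0035,0,0,0]]
  ]
}}

```text
clock: 10.15
position: [0.5213, 0.1439, 0.0492]
ee_rot: [0.7, -0.088, 0.703, 0.09]
contact_force: [-3.8, 1.7, 14.3]
width: -0.0001
```

At 14.3 N the cap is at its bottom (0.0492), past the unlatch point. I'll release straight up and clear.

Request:
{"op": "play_rows", "data": {
  "plan": [
    [[1,-0.005,0,0,0],[1,-0.015,0,0,0],[1,-0.035,0,0,0],[1,-0.07,0,0,0],[1,-0.11,0,-0.03,0],[1,-0.13,0,-0.07,0],[1,-0.13,0,-0.1,0],[1,-0.13,0,-0.12,0],[1,-0.13,0,-0.12,0],[1,-0.13,0,-0.12,0]]
  ]
}}

```text
clock: 11.15
position: [0.4068, 0.1136, 0.1805]
ee_rot: [0.701, -0.087, 0.703, 0.089]
contact_force: [0.5, -0.1, 0.6]
width: 0.0001
```

```bash
python3 - <<'E'
from h import *
p,d=manip.get_image("scene");cv2.imwrite("pics/scene5.png",p[:,:,::-1])
for u,v in((305,202),(325,211),(346,220),(366,230)): print(world("scene",u,v,np.median(d[v-2:v+3,u-2:u+3])).round(4))
p,d=manip.get_image("top");cv2.imwrite("pics/top5.png",p[:,:,::-1])
for u,v in((329,191),(302,199),(275,207),(247,214)): print(world("top",u,v,np.median(d[v-2:v+3,u-2:u+3])).round(4))
E
python3 rel.py | head -1
```

```text
[5.637e-01 3.000e-04 5.720e-02]
[0.5507 0.0499 0.0569]
[0.5366 0.0999 0.0568]
[0.5268 0.149  0.0577]
[ 0.5597 -0.0056  0.0592]
[0.5456 0.0436 0.0595]
[0.4398 0.0649 0.5788]
[0.4355 0.0852 0.5761]
t 11.25 p [0.4075 0.1138 0.1801] F [ 1.52  0.06 -0.76] w 0.0001
```

View pics/scene5.png

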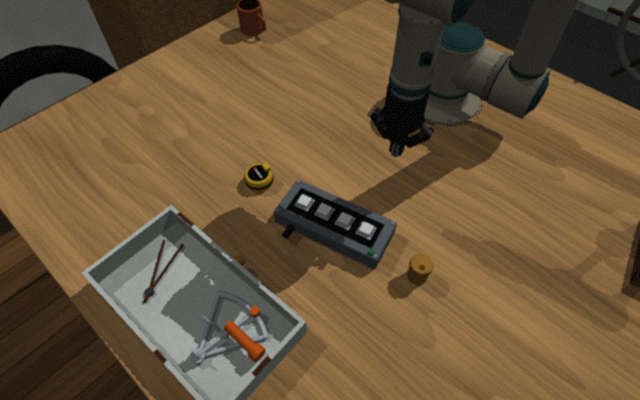

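View pics/top5.png

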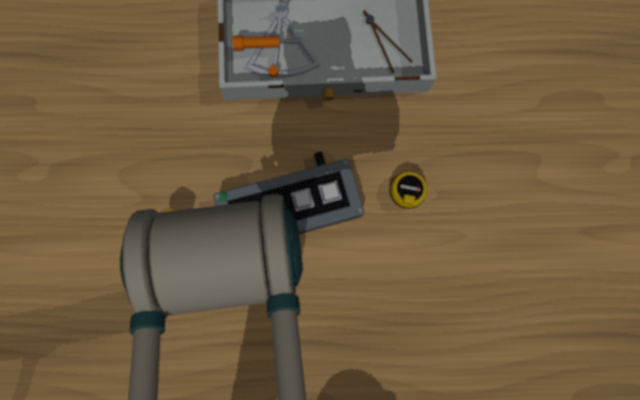

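The scene view shows all four caps level, at (305,202), (325,211), (346,220) and (367,230). Their depths all read about 0.057, and key 1 has risen from 0.0525 to 0.0577. The canister at (420,268) and compass at (259,176) are where they started. The top view is partly blocked by the arm, but the compass there is still at (408,189). The arm is clear, so I'm handing in.

```bash
python3 -c "
from rig import manip
print(manip.sign_off())"
```

```text
the job is handed in; nothing more can be done
None
```

The job is done and handed in after about 11 s of robot time. All four keys were standing up at the last check.

- **Finding the latched key:** depth in both views put the cap at the green-lamp end about 5 mm lower than the other three.
- **Taps:** I tapped the keys in order from the lamp end with the shut fingertips. The latched key read 4.4 N and did not move. The three free keys read about 4.4–4.7 N and went down about 1.7 mm. A depth check afterwards showed the latched key still down (0.0525 m).
- **Firm press:** pushing the lamp-end key stalled at first around 11.5 N, because the arm gives a little under load. A further push took it to the bottom at 14.3 N, and I lifted straight off.
- **Last checks:** the scene camera read all four caps at 0.057–0.058 m, with the released key up from 0.0525 m to 0.0577 m. The canister and compass looked unmoved, and the arm was clear of everything.

In the final top view the arm hid the two keys nearest the lamp and the canister. Those rest on the scene camera alone.

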